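Lock the lathe off and hold its guard up

TASK

The turner wants callipers on the bowl in the lathe. First lock the lathe's switch off: swing the steel hasp on the switch box over until it lies fully down over its staple. Only then take the lathe's guard by its ball knob, raise it to 60 degrees from shut and finish while still holding it there (let go, it falls shut); leave the other things on the bench where they lie.

Things in the scene. Friction and masses are not known exactly. Their poses are not given: they have to be found in the camera images.
- lathe: bench lathe for bowls, bolted down: bed 150 deep (x) and 45 high, 475 long with the motor (y -120 to +355), dark headstock on its +y side 210 high, a wooden bowl 100 across on the spindle (axis along y, 130 up), a tool rest 121 high at x = -66. Origin on the bench under the spindle, midway along the guard's width; z up; -x is the turner's side, where the knob is. Place and yaw vary
- guard (a joint): angle of the lathe's guard, rad: 0 shut, grows as its front edge is raised (60 degrees = 1.047), stop at 1.55. Free hinge along the lathe's y at the back, no spring or catch: it falls shut from any angle; the guard weighs about 0.5 kg (some 2 N at the knob).
- guard_hinge (a point): point on the guard's hinge pin midway along its width: in the lathe's frame 85 behind the origin (+x), 190 above the bench. The guard is a grey steel frame with clear panes, 170 wide (y), a flat top 135 deep whose upper face is 193 above the bench when shut, and a front skirt slanting down and forward to 130 above the bench
- ball_knob (a point): black ball knob 30 across on a steel stem 10 thick that stands 40 out from the middle of the guard's front lower edge. This point is the ball's centre, 200 in front of the hinge pin (lathe's -x) and 55 below it when shut, so 135 above the bench; free on both sides and above; it turns with the guard (x of its frame points along the stem to the guard)
- switch_box: grey steel switch box screwed to the bench, 130 (x) x 110 (y) x 75 high on a foot plate 150 x 130, different place and yaw each time. Origin under its centre, front is -x. On top: a start button (y = +20) that the shut hasp covers, a mushroom stop button beside it (28 across, at x = -5, y = -30, 18 high), the hasp's hinge block at the back and the staple in front
- hasp (a joint): angle of the hasp, rad: 0 lying down over its staple (the aim), about 1.57 straight up, stop at 2.0 leaning back; starts between 1.2 and 1.95. Hinge along the box's y, stiff: it stays where it is left, about 0.6 N at its end moves it.
- hasp_hinge (a point): middle of the hasp's hinge pin: in the box's frame x = +50, y = +20, 89 above the bench. The hasp is a flat steel strap 26 wide, 4 thick, 112 long from hinge to end, with a slot 28 x 12 near its end, 76 to 104 from the hinge; shut, its upper face is 2 above the pin's middle
- hasp_end (a point): middle of the hasp's free end, 112 from the hinge; shut, it lies 112 in front (-x) of the hinge at the hinge's height, and the staple (a steel loop 24 long in x, 6 thick, 90 in front of the hinge) stands up to 22 above the hinge's height through the slot. The strap is clear to press on from 15 to 72 from the hinge
- gouge: bowl gouge lying on the bench, 360 long, ash handle 32 thick, steel blade; origin under its middle, x towards the blade. To be left alone
- wood_ring: flat turned wooden ring, 80 across, 16 high, lying; origin under its centre. To be left alone
- sanding_block: cork sanding block 100 x 60 x 33; origin under its centre. To be left alone
- cup_a: rough-turned wooden cup, 80 across the rim, 65 high; origin under its centre. To be left alone
- cup_b: rough-turned wooden bowl, 100 across the rim, 55 high; origin under its centre. To be left alone
- oil_bottle: closed amber oil bottle, 56 across, 150 high; origin under its centre. To be left alone
- mallet: wooden mallet lying, head 68 across and 100 long, handle 24 thick; origin on the bench, head 90 along its x, handle to -x. To be left alone

How it is judged (in metres and radians):
On the way, in this order (a step that is already met when the one before it is completed fails the run):
1. the hasp lies fully down over its staple (value of joint hasp below 0.08 rad), for 0.2 s.
2. the guard is held at 60 degrees by its knob (value of joint guard between 0.942 and 1.152 rad and contact force between the fingers and guard_c0 above 0.3 N and value of joint hasp below 0.08 rad), for 0.3 s.
At the end, for the whole second after the job is handed in: The hasp is down (under 0.08 rad), the guard stands still at 60 degrees within 6 degrees, the fingers bear on its ball knob with more than 0.3 N, and no other thing on the bench has moved by 30 mm (all of step 2 and velocity of joint guard between -0.1 and 0.1 rad/s and distance of each of gouge, wood_ring, sanding_block, cup_a, cup_b, oil_bottle, mallet from where it was at the start of the episode below 0.03 m); the arm keeps its last pose, push and grip.
It fails at once if the guard is raised (above 0.15 rad) while the hasp is not down (above 0.15 rad) (value of joint each of guard, hasp above 0.15 rad).
It fails at once if one of the other things on the bench is moved by more than 30 mm (distance of any of gouge, wood_ring, sanding_block, cup_a, cup_b, oil_bottle, mallet from where it was at the start of the episode above 0.03 m).
It also fails if it takes over 53 s, if anything falls off the work surface, if the arm or the gripper's body presses on something with over 40 N, if the wrist force passes 120 N, or if a joint passes its speed limit or range.

ROBOT

A 6-joint arm with a two-finger parallel gripper is mounted at the origin on the work surface. World frame = base frame: x ahead of the robot, y to its left, z up, the work surface at z = 0. Lengths are in m, angles in degrees, forces in N, time in s.
With the tool pointing down it reaches from about 0.35 to 0.875 m from the base axis. Payload 4.2 kg.
Tool frame: the origin (TCP) lies at the very end of the fingers, on their centre line; the grasp point (between the pads) lies 19 mm behind it; z points along the fingers, y is the line along which they close (so a half turn about z gives the same grasp; the last joint's range is limited). The gripper opens to 87 mm and grips with 3 to 60 N. Pads are 19 mm wide; open, the fingers measure 117 mm over their backs; the gripper's body (75 mm by 190 mm) begins 51 mm behind the grasp point.
Start: joints at [-49.985, 22.042, 0.453, 0, -68.411, -14.817], TCP at [0.266, -0.565, 0.223] pointing down, gripper open.
Joint ranges: [-179.83, 179.83], [-69.29, 118.12], [-61.27, 80.66], [-181.25, 117.63], [-171.15, -9.14], [-177.46, 177.46]. Speed limits (degrees/s): [159.86, 159.86, 180, 180, 180, 180].

INTERFACE

Orientations are given as a 3x3 rotation matrix whose columns are the frame's x, y, z axes.
In Python, from station import r gives the robot as it stands.
- The arm moves only by the tool jog_arm, never from a script. Its argument "plan" is text: rows parted by semicolons, each of 7 numbers parted by spaces: the shift along the tool's x, y, z normalised to -1 to 1, where 1 is 0.025 m, then the turn, a rotation vector about the tool's x, y, z normalised to -1 to 1, where 1 is 8 degrees, then the closure, from -1 (fully open) to 1 (shut). A call has exactly 10 rows; each row shifts and turns the commanded pose from where the row before left it, along the tool's axes as they then stand; what a row does not reach is not made up. A row lasts 1/10 s, in which the tool goes at most 50 mm and 8.59 degrees, less where a joint would pass 70% of its speed; a pose out of reach is approached as far as the arm can. A call with a number of a shift or a turn outside -1 to 1 is refused whole. A call with a gripper value outside its range is refused whole. The fingers move at their own pace and stop on an object; the grip force is fixed at half the most. Time passes only in rows, so rows that do not move let the fingers close, or fill a call up. It gives the time, the measured TCP pose, the force, the opening and the grip force at its end, in the units of the state.
- r.sense(): the state, without advancing time (a new reading comes with each control period).
- r.capture(name): name is "scene" or "side" or "wrist"; returns (picture, depth): 400x640x3 uint8, red, green, blue; 400x640 float32, m along the optical axis (not along the pixel's ray), 0 where there is no reading.
- r.get_calibration(name): a dict with "mtx" (3x3 intrinsics, pixels), "extrinsics" (4x4, takes a point from camera to world coordinates). Camera axes: x right, y up, looking along -z (the intrinsics and any distortion apply to the point x, -y, -z); pixel columns grow to the right and rows downward; lengths in m; the calibration is good to about 2 mm. A picture is of the moment at which its call begins: read the wrist's pose just before it. get_calibration takes no time and is no camera call; for the wrist camera it gives the pose at the moment of the call.
- r.finish_job(): hands the job in; it is judged then, once.
The state is a dict: "time_s": time; "joints": joint angles; "joint_velocities": joint speeds; "effort": joint torques, N m; "tcp_pos": TCP position; "ee_rot": TCP orientation; "wrist_force": force on the tool from outside, world axes, zero at the start; "moment": the same for the moment, N m; "gripper_width": opening from 0.0 (shut) to 1.0 (fully open); "gripper_force": force on a finger pad.
Only numpy, scipy, OpenCV 4.12 (cv2) and the standard library are available. Lean on these libraries where they do the work, as an engineer would, in place of code of your own. Each camera call takes 0.05 s, during which the arm holds its last target. There are 200 camera calls.

## Working session

There is one attempt and no reset: what is moved stays moved. The work goes in short steps, Python scripts to look and compute and a tool call to move; the robot and the scene stay as the last step left them, time stands still between calls to the robot, and variables do not carry over. Pictures are saved under pics/ and viewed, at most 10 in all, crops included, and the job is handed in when it is done.

Besides the shell and the picture viewer there is one more tool, called as name(argument=value, ...), one argument or row to a line, values as JSON. jog_arm: Moves the arm, as the interface text tells. Scaled input: -1 to 1 covers 0.025 m each way for a shift and 8 degrees each way for a turn. Its arguments: {"type":"object","properties":{"plan":{"type":"string"}},"required":["plan"]}

```bash
mkdir -p pics; ls; python3 - <<'E'
from station import r
import cv2,numpy as np
s=r.sense();print(s)
for n in("scene","side"):
    p,d=r.capture(n);c=r.get_calibration(n);np.savez(f"pics/{n}0.npz",p=p,d=d,**{k:np.array(v) for k,v in c.items()})
    cv2.imwrite(f"pics/{n}0.png",p[:,:,::-1]);print(n,c)
E
```

```text
pics
{'time_s': 0.0, 'joints': array([-4.99863441e+01,  2.20917017e+01,  3.81474789e-01, -3.09541173e-02,
       -6.84134734e+01, -1.48156706e+01]), 'joint_velocities': array([ 0.04375174,  0.00015257, -0.06824586, -0.07748158,  0.04736739,
       -0.04957081]), 'effort': array([-1.23021793e-03, -3.90670180e+01,  1.87403458e+01,  4.22008663e+00,
        1.09377541e-02, -1.91167092e-04]), 'tcp_pos': array([ 0.26585102, -0.5649702 ,  0.22145621]), 'ee_rot': array([[-9.04926825e-01, -4.25566016e-01, -1.00337221e-03],
       [-4.25567194e-01,  9.04924669e-01,  1.97650478e-03],
       [ 6.68429978e-05,  2.21559449e-03, -9.99997543e-01]]), 'wrist_force': array([0.37246843, 0.21536297, 0.31752844]), 'moment': array([-0.00963519,  0.05497203, -0.02165683]), 'gripper_force': 0.0, 'gripper_width': 0.9984279474103199}
scene {'mtx': array([[408.47660983,   0.        , 320.4090889 ],
       [  0.        , 408.47660983, 200.51765577],
       [  0.        ,   0.        ,   1.        ]]), 'extrinsics': array([[-0.12851173, -0.71386377,  0.68839179,  1.55060458],
       [ 0.99162799, -0.101316  ,  0.08005616,  0.13345727],
       [ 0.01259591,  0.69291673,  0.72090759,  1.1549641 ],
       [ 0.        ,  0.        ,  0.        ,  1.        ]])}
side {'mtx': array([[487.22677901,   0.        , 324.33452327],
       [  0.        , 487.22677901, 208.30912912],
       [  0.        ,   0.        ,   1.        ]]), 'extrinsics': array([[-0.71798814,  0.45275234, -0.52868549, -0.28498186],
       [-0.69571439, -0.49056015,  0.52472109,  0.88192669],
       [-0.02178334,  0.74455762,  0.66720269,  1.22611764],
       [ 0.        ,  0.        ,  0.        ,  1.        ]])}
```

View pics/scene0.png

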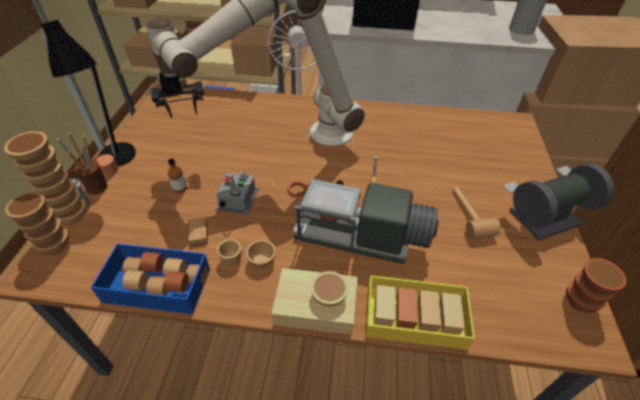

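View pics/side0.png

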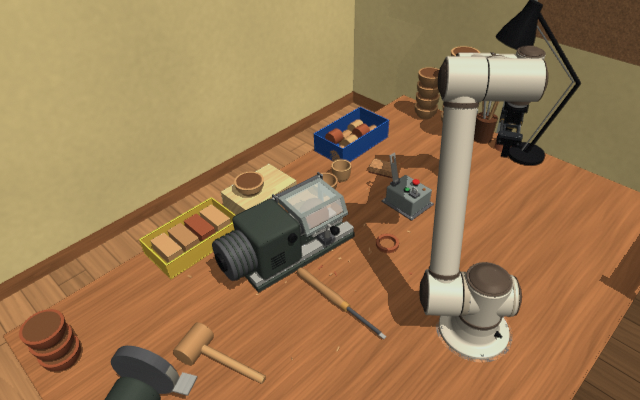

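Scene view: switch box near (237,192), lathe with guard near (345,215). Side view: box near (408,195) with upright hasp at (394,168), knob near (335,230). Zooming in.

```bash
python3 - <<'E'
import cv2,numpy as np
a=cv2.imread("pics/side0.png")[140:275,280:450];b=cv2.imread("pics/scene0.png")[150:260,180:420]
a=cv2.resize(a,None,fx=4.4,fy=4.4,interpolation=cv2.INTER_CUBIC);cv2.imwrite("pics/za.png",a)
b=cv2.resize(b,None,fx=3.3,fy=3.3,interpolation=cv2.INTER_CUBIC);cv2.imwrite("pics/zb.png",b)
E
```

```text
(no output)
```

View pics/za.png

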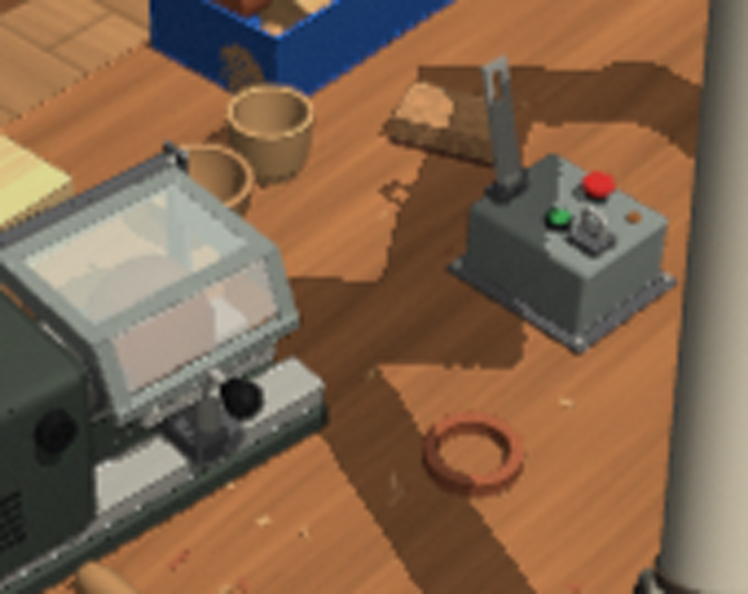

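View pics/zb.png

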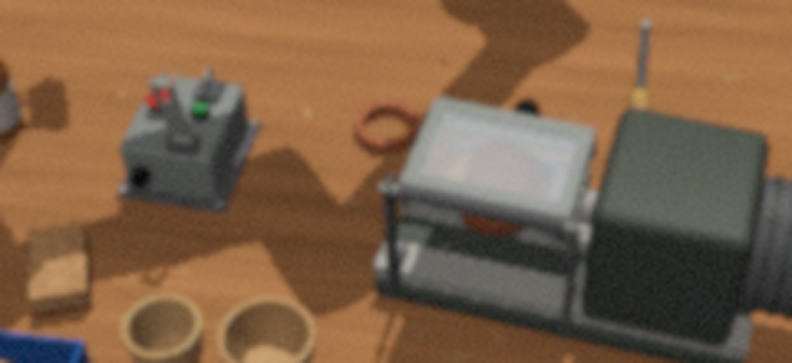

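Zoom: knob at side px (335,230.5); box top corners, red/green buttons, hasp end (392.5,154) and hinge block (395.5,183) clear; the guard's flat top visible in both views.

```bash
cat > h.py <<'E'
import numpy as np
def load(n): return np.load(f"pics/{n}.npz")
def ray(f,u,v):
    K=f["mtx"];E=f["extrinsics"];d=np.array([(u-K[0,2])/K[0,0],-(v-K[1,2])/K[1,1],-1]);return E[:3,3],E[:3,:3]@d
def plane(f,u,v,z):
    o,d=ray(f,u,v);return o+d*(z-o[2])/d[2]
def dep(f,u,v):
    o,d=ray(f,u,v);return o+d*f["d"][int(round(v)),int(round(u))]
def two(f,a,g,b):
    o,d=ray(f,*a);p,e=ray(g,*b);d=d/np.linalg.norm(d);e=e/np.linalg.norm(e)
    t=np.linalg.lstsq(np.c_[d,-e],p-o,rcond=None)[0];x,y=o+d*t[0],p+e*t[1];return (x+y)/2,np.linalg.norm(x-y)
E
python3 - <<'E'
from h import *
np.set_printoptions(precision=4,suppress=True)
S=load("side0");C=load("scene0")
s=lambda x,y:(280+x/4.4,140+y/4.4); c=lambda x,y:(180+x/3.3,150+y/3.3)
for n,p,z in[("BR",(557,155),.075),("FR",(667,218),.075),("FL",(580,275),.075),("BL",(472,208),.075),("red",(600,184),.093),("green",(559,217),.08),("knob",(242,398),.135),("hend",(495,62),.19),("hinge",(508,186),.089)]:
    print(n,plane(S,*s(*p),z),dep(S,*s(*p)))
print("scene")
for n,p,z in[("BL",(200,150),.075),("BR",(128,143),.075),("red",(158,98),.093),("green",(201,108),.08),("hend",(172,82),.19),("knobtop",(527,101),.15),("hp1",(388,186),.193),("hp2",(577,228),.193),("gt FL",(597,125),.193),("gt FR",(437,98),.193)]:
    print(n,plane(C,*c(*p),z),dep(C,*c(*p)))
print("hend",two(S,s(495,62),C,c(172,82)))
print("side guard")
for n,p in[("FR",(283,250)),("FL",(98,335)),("BL",(2,245)),("BR",(175,165))]: print(n,plane(S,*s(*p),.193))
E
```

```text
BR [ 0.5282 -0.3715  0.075 ] [ 0.5826 -0.4553 -0.002 ]
FR [ 0.4094 -0.3648  0.075 ] [ 0.4503 -0.4383  0.0072]
FL [ 0.4193 -0.2575  0.075 ] [ 0.422  -0.2619  0.0706]
BL [ 0.537  -0.2654  0.075 ] [ 0.5389 -0.268   0.0724]
red [ 0.4653 -0.3445  0.093 ] [ 0.4636 -0.3419  0.0955]
green [ 0.4729 -0.3     0.08  ] [ 0.4684 -0.2931  0.0868]
knob [0.4809 0.0768 0.135 ] [0.474  0.084  0.1447]
hend [ 0.5593 -0.3116  0.19  ] [ 0.5518 -0.3011  0.1991]
hinge [ 0.523  -0.2947  0.089 ] [ 0.521  -0.2917  0.0918]
scene
BL [ 0.5351 -0.2821  0.075 ] [ 0.5312 -0.2837  0.0709]
BR [ 0.5357 -0.365   0.075 ] [ 0.53   -0.3677  0.069 ]
red [ 0.4775 -0.3445  0.093 ] [ 0.5488 -0.3128  0.1635]
green [ 0.4736 -0.2968  0.08  ] [ 0.4763 -0.2958  0.0827]
hend [ 0.5496 -0.2933  0.19  ] [ 0.43   -0.3443  0.0747]
knobtop [0.4831 0.0776 0.15  ] [0.4836 0.0776 0.1504]
hp1 [ 0.6682 -0.0428  0.193 ] [ 0.6742 -0.0416  0.1995]
hp2 [0.6969 0.1439 0.193 ] [0.6976 0.1439 0.1938]
gt FL [0.5542 0.1543 0.193 ] [0.3597 0.1584 0.0053]
gt FR [ 0.5375 -0.0133  0.193 ] [ 0.54   -0.0129  0.1953]
hend (array([ 0.5522, -0.2955,  0.1972]), np.float64(0.010761736766826688))
side guard
FR [ 0.5248 -0.0151  0.193 ]
FL [0.5588 0.1426 0.193 ]
BL [0.6828 0.1226 0.193 ]
BR [ 0.655  -0.0334  0.193 ]
```

jog_arm(
  plan="0 0 -0.25 0 0 0.93 1; 0 0 -0.25 0 0 0.93 1; 0 0 -0.25 0 0 0.93 1; 0 0 -0.25 0 0 0.93 1; -1 0.92 0 0 0 0 1; -1 0.92 0 0 0 0 1; -1 0.92 0 0 0 0 1; -1 0.92 0 0 0 0 1; -1 0.92 0 0 0 0 1; -1 0.92 0 0 0 0 1",
)

```text
time_s: 1.1
tcp_pos: [0.4274, -0.4387, 0.2471]
ee_rot: [[-0.997, 0.08, -0.001], [0.08, 0.997, 0.001], [0.001, 0.001, -1.0]]
wrist_force: [-0.4, 0.3, 0.2]
gripper_width: 0.168
gripper_force: 0.0
```

jog_arm(
  plan="-0.95 0.88 0 0 0 0 1; -0.95 0.88 0 0 0 0 1; -0.95 0.88 0 0 0 0 1; -0.95 0.88 0 0 0 0 1; -0.95 0.88 0 0 0 0 1; -0.95 0.88 0 0 0 0 1; -0.95 0.88 0 0 0 0 1; 0 0 0 0 0 0 1; 0 0 0 0 0 0 1; 0 0 0 0 0 0 1",
)

```text
time_s: 2.1
tcp_pos: [0.6039, -0.3, 0.2473]
ee_rot: [[-0.997, 0.08, -0.001], [0.08, 0.997, 0.0], [0.001, 0.0, -1.0]]
wrist_force: [-0.3, -0.2, -1.4]
gripper_width: 0.006
gripper_force: 0.0
```

jog_arm(
  plan="0 0 0.82 0 0 0 1; 0 0 0.82 0 0 0 1; 0 0 0.82 0 0 0 1; 0 0 0.82 0 0 0 1; 0 0 0.82 0 0 0 1; 0.5 0 0 0 0 0 1; 0.5 0 0 0 0 0 1; 0.5 0 0 0 0 0 1; 0.5 0 0 0 0 0 1; 0.5 0 0 0 0 0 1",
)

```text
time_s: 3.1
tcp_pos: [0.5413, -0.2957, 0.1457]
ee_rot: [[-0.997, 0.081, 0.002], [0.081, 0.997, -0.001], [-0.002, -0.001, -1.0]]
wrist_force: [1.2, -1.1, -0.1]
gripper_width: 0.006
gripper_force: 0.6
```

```bash
python3 - <<'E'
from station import r
import cv2
p,d=r.capture("side");print(r.sense()["tcp_pos"])
cv2.imwrite("pics/s2.png",cv2.resize(p[110:240,330:470,::-1],None,fx=4,fy=4))
E
```

```text
[ 0.53935082 -0.29537211  0.14577054]
```

View pics/s2.png

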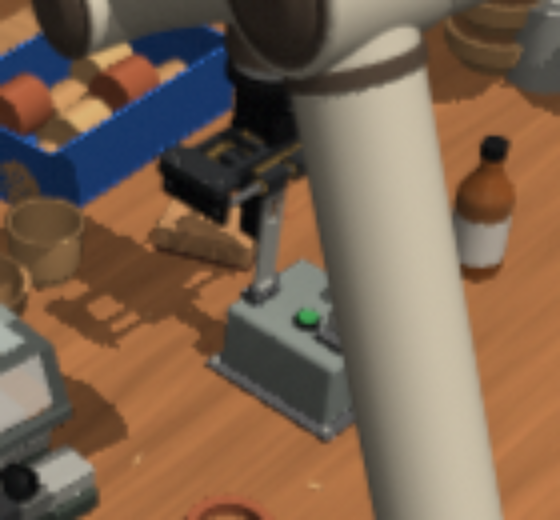

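The fingers stand behind the strap, which is now near upright (crop px (268,235)). Carry it over in an arc and press down.

jog_arm(
  plan="0.4 0.02 0.04 0 0 0 1; 0.4 0.02 0.08 0 0 0 1; 0.44 0.02 0.2 0 0 0 1; 0.32 0.02 0.24 0 0 0 1; 0.28 0.02 0.28 0 0 0 1; 0.24 0.02 0.32 0 0 0 1; 0.16 0.02 0.32 0 0 0 1; 0.12 0.02 0.36 0 0 0 1; 0.04 0.02 0.36 0 0 0 1; 0 0 0.08 0 0 0 1",
)

```text
time_s: 4.15
tcp_pos: [0.4827, -0.2855, 0.0908]
ee_rot: [[-0.997, 0.078, -0.002], [0.078, 0.997, -0.001], [0.002, -0.001, -1.0]]
wrist_force: [-8.0, 6.9, 28.6]
gripper_width: 0.003
gripper_force: 14.4
```

jog_arm(
  plan="0 0 0.06 0 0 0 1; 0 0 0.06 0 0 0 1; 0 0 0.06 0 0 0 1; 0 0 0 0 0 0 1; 0 0 0 0 0 0 1; 0 0 0 0 0 0 1; 0 0 0 0 0 0 1; 0 0 0 0 0 0 1; 0 0 0 0 0 0 1; 0 0 0 0 0 0 1",
)

```text
time_s: 5.15
tcp_pos: [0.4828, -0.2855, 0.0906]
ee_rot: [[-0.997, 0.077, 0.0], [0.077, 0.997, -0.003], [-0.0, -0.003, -1.0]]
wrist_force: [-11.8, 10.1, 41.1]
gripper_width: 0.012
gripper_force: 20.8
```

jog_arm(
  plan="0 0 -0.8 0 0 0 1; 0 0 -0.8 0 0 0 1; 0 0 -0.8 0 0 0 1; 0 0 -0.8 0 0 0 1; 0 0 -0.8 0 0 0 1; 0 0 -0.8 0 0 0 1; 0 0 -0.8 0 0 0 1; 0 1 -0.8 0 0 0 1; 0.1 1 0 0 0 0 1; 0.1 1 0 0 0 0 1",
)

```text
time_s: 6.15
tcp_pos: [0.484, -0.2093, 0.2433]
ee_rot: [[-0.997, 0.08, 0.0], [0.08, 0.997, 0.0], [-0.0, 0.0, -1.0]]
wrist_force: [0.7, 1.0, -0.2]
gripper_width: 0.008
gripper_force: 0.0
```

jog_arm(
  plan="0.2 1 0 0 0 0 0; 0.2 1 0 0 0 0 0; 0.2 1 0 0 0 0 0; 0.2 1 0 0 0 0 0; 0.2 1 0 0 0 0 -1; 0.2 1 0 0 0 0 -1; 0.2 1 0 0 0 0 -1; 0.2 1 0 0 0 0 -1; 0 0 0 0 0 0 -1; 0 0 0 0 0 0 -1",
)

```text
time_s: 7.15
tcp_pos: [0.4597, -0.0073, 0.243]
ee_rot: [[-0.997, 0.078, -0.001], [0.078, 0.997, -0.0], [0.001, -0.0, -1.0]]
wrist_force: [-0.9, 0.0, -0.7]
gripper_width: 0.836
gripper_force: 0.0
```

```bash
python3 - <<'E'
from station import r
import cv2,numpy as np
for n in("wrist","side","scene"):
    c=r.get_calibration(n);p,d=r.capture(n)
    np.savez(f"pics/{n}1.npz",p=p,d=d,**{k:np.array(v) for k,v in c.items()})
    cv2.imwrite(f"pics/{n}1.png",p[:,:,::-1])
w=cv2.imread("pics/wrist1.png")
a=cv2.resize(cv2.imread("pics/scene1.png")[160:220,205:275],None,fx=5,fy=5,interpolation=2)
b=cv2.resize(cv2.imread("pics/side1.png")[150:220,370:440],None,fx=4,fy=4,interpolation=2)
o=np.zeros((600,760,3),np.uint8);o[:300,:350]=a;o[:280,360:640]=b;o[300:600,:480]=cv2.resize(w,(480,300))
cv2.imwrite("pics/m1.png",o)
E
```

```text
(no output)
```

View pics/m1.png

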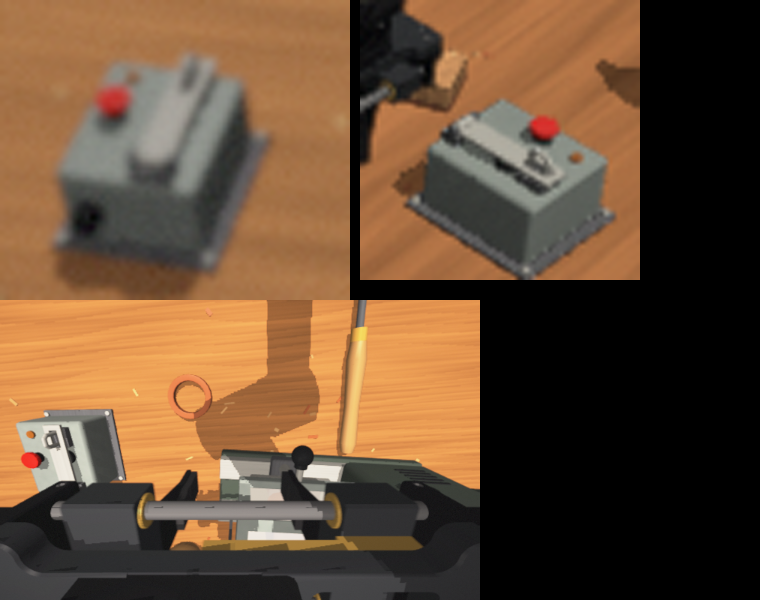

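Hasp lies flat with the staple through the slot; in the wrist view the knob is at about (403,209) px, and the bed's front edge runs above it.

```bash
python3 - <<'E'
from h import *
import cv2
np.set_printoptions(precision=4,suppress=True)
W=load("wrist1");S=load("side1")
g=cv2.cvtColor(W["p"],cv2.COLOR_RGB2GRAY)[175:245,375:435]
_,m=cv2.threshold(g,50,255,cv2.THRESH_BINARY_INV)
n,l,st,ce=cv2.connectedComponentsWithStats(m);
for i in range(1,n):
    if st[i,4]>100: print(st[i],ce[i]+[375,175])
print(cv2.minEnclosingCircle(max(cv2.findContours(m,0,2)[0],key=cv2.contourArea)))
print("knob",plane(W,403,209,.135),dep(W,403,209),two(W,(403,209),load("side0"),(335,230.5)))
# bed front edge: per column first row where depth-height exceeds 20 mm
pts=[]
for u in list(range(300,380,4))+list(range(425,560,4)):
    for v in range(170,260):
        q=dep(W,u,v)
        if q[2]>.008: pts.append(q[:2]);break
pts=np.array(pts);vx,vy,x,y=cv2.fitLine(pts.astype(np.float32),cv2.DIST_HUBER,0,.001,.001).ravel()
print("bed edge yaw",np.degrees(np.arctan2(-vx*np.sign(vy),abs(vy))),x,y, pts[::8])
E
```

```text
[ 13  20  31  32 709] [402.5515 209.5698]
[  0  52  26  18 325] [385.3938 236.8154]
((27.205883026123047, 35.117645263671875), 16.12635612487793)
knob [0.4847 0.0781 0.135 ] [0.479  0.0738 0.1495] (array([0.4826, 0.0772, 0.1355]), np.float64(0.0037660328987560426))
bed edge yaw -7.911297 0.52719414 0.18606645 [[ 0.5061 -0.0397]
 [ 0.5131  0.0081]
 [ 0.3781 -0.0008]
 [ 0.536   0.1709]
 [ 0.4767  0.2052]
 [ 0.5489  0.2659]
 [ 0.3781 -0.0008]]
```

jog_arm(
  plan="0 0 0 0 0 0.44 -1; -0.11 0.87 0 0 0 0 -1; -0.11 0.87 0 0 0 0 -1; -0.11 0.87 0 0 0 0 -1; -0.11 0.87 0 0 0 0 -1; 0 0 0.8 0 0 0 -1; 0 0 0.8 0 0 0 -1; 0 0 0.8 0 0 0 -1; 0 0 0 0 0 0 -1; 0 0 0 0 0 0 -1",
)

```text
time_s: 8.3
tcp_pos: [0.4834, 0.0764, 0.1838]
ee_rot: [[-0.99, 0.141, -0.0], [0.141, 0.99, -0.001], [-0.0, -0.001, -1.0]]
wrist_force: [-0.9, 0.5, 0.3]
gripper_width: 1.0
gripper_force: 0.0
```

```bash
python3 - <<'E'
from station import r
import cv2,numpy as np
from h import *
n="wrist";c=r.get_calibration(n);p,d=r.capture(n)
np.savez(f"pics/{n}2.npz",p=p,d=d,**{k:np.array(v) for k,v in c.items()})
cv2.imwrite("pics/w2.png",p[:,:,::-1]);s=r.sense();print(s["tcp_pos"],s["ee_rot"])
E
```

```text
[0.48380149 0.07667601 0.18445127] [[-9.89988220e-01  1.41142046e-01  1.49885264e-03]
 [ 1.41142422e-01  9.89989290e-01  1.47506073e-04]
 [-1.46302875e-03  3.57580966e-04 -9.99998866e-01]]
```

View pics/w2.png

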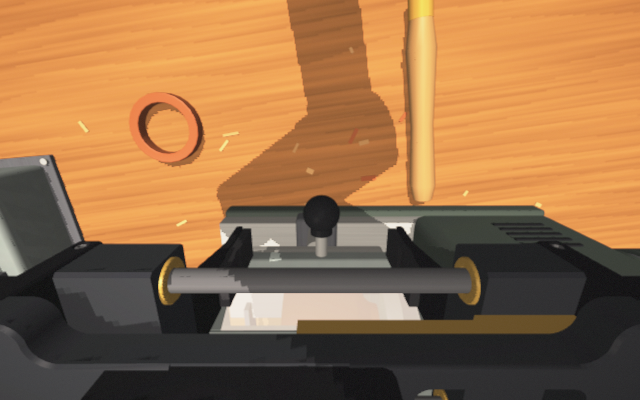

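Knob is centred between the fingers at (321,215); the bed edge is parallel to them. Descend and grip.

jog_arm(
  plan="0 0 0.9 0 0 0 -1; 0 0 0.9 0 0 0 -1; 0 0 0.9 0 0 0 -1; 0 0 0 0 0 0 -1; 0 0 0 0 0 0 1; 0 0 0 0 0 0 1; 0 0 0 0 0 0 1; 0 0 0 0 0 0 1; 0 0 0 0 0 0 1; 0 0 0 0 0 0 1",
)

```text
time_s: 9.35
tcp_pos: [0.4831, 0.077, 0.1163]
ee_rot: [[-0.99, 0.141, 0.0], [0.141, 0.99, 0.0], [-0.0, 0.0, -1.0]]
wrist_force: [-0.3, 0.1, -0.8]
gripper_width: 0.539
gripper_force: 0.0
```

jog_arm(
  plan="0 0 0 0 0 0 1; 0 0 0 0 0 0 1; 0 0 0 0 0 0 1; 0 0 0 0 0 0 1; 0 0 0 0 0 0 1; 0 0 0 0 0 0 1; 0 0 0 0 0 0 1; 0 0 0 0 0 0 1; 0 0 0 0 0 0 1; 0 0 0 0 0 0 1",
)

```text
time_s: 10.35
tcp_pos: [0.4831, 0.0778, 0.116]
ee_rot: [[-0.99, 0.14, 0.001], [0.14, 0.99, 0.001], [-0.0, 0.001, -1.0]]
wrist_force: [-1.3, 4.9, 0.0]
gripper_width: 0.325
gripper_force: 30.0
```

jog_arm(
  plan="0.1 0 -0.42 0 0 0 1; 0.08 0 -0.42 0 0 0 1; 0.055 0 -0.43 0 0 0 1; 0.045 0 -0.43 0 0 0 1; 0.01 0 -0.435 0 0 0 1; 0 0 -0.435 0 0 0 1; -0.03 0 -0.435 0 0 0 1; -0.055 0 -0.43 0 0 0 1; -0.075 0 -0.43 0 0 0 1; -0.1 0 -0.42 0 0 0 1",
)

```text
time_s: 11.35
tcp_pos: [0.4824, 0.0779, 0.2232]
ee_rot: [[-0.99, 0.141, 0.001], [0.141, 0.99, 0.002], [-0.0, 0.002, -1.0]]
wrist_force: [1.2, 5.5, -2.8]
gripper_width: 0.325
gripper_force: 30.0
```

jog_arm(
  plan="-0.12 0 -0.42 0 0 0 1; -0.14 0 -0.41 0 0 0 1; -0.165 0 -0.4 0 0 0 1; -0.185 0 -0.395 0 0 0 1; -0.205 0 -0.385 0 0 0 1; -0.225 0 -0.37 0 0 0 1; -0.245 0 -0.36 0 0 0 1; -0.26 0 -0.345 0 0 0 1; -0.28 0 -0.33 0 0 0 1; -0.3 0 -0.32 0 0 0 1",
)

```text
time_s: 12.35
tcp_pos: [0.5345, 0.0706, 0.3161]
ee_rot: [[-0.99, 0.14, -0.002], [0.14, 0.99, 0.002], [0.002, 0.002, -1.0]]
wrist_force: [0.6, 5.9, -3.0]
gripper_width: 0.327
gripper_force: 30.0
```

jog_arm(
  plan="0 0 0 0 0 0 1; 0 0 0 0 0 0 1; 0 0 0 0 0 0 1; 0 0 0 0 0 0 1; 0 0 0 0 0 0 1; 0 0 0 0 0 0 1; 0 0 0 0 0 0 1; 0 0 0 0 0 0 1; 0 0 0 0 0 0 1; 0 0 0 0 0 0 1",
)

```text
time_s: 13.35
tcp_pos: [0.5342, 0.0707, 0.3156]
ee_rot: [[-0.99, 0.14, -0.001], [0.14, 0.99, 0.002], [0.002, 0.002, -1.0]]
wrist_force: [-1.9, 6.5, -0.7]
gripper_width: 0.329
gripper_force: 30.0
```

```bash
python3 - <<'E'
from station import r
import cv2,numpy as np
p,d=r.capture("scene");q,_=r.capture("side");print(r.sense()["wrist_force"])
cv2.imwrite("pics/end.png",np.vstack([cv2.resize(p[120:260,170:430,::-1],(540,290)),cv2.resize(q[100:280,260:480,::-1],(540,310))]))
E
```

```text
[ 0.01481769  5.68329292 -1.60935568]
```

View pics/end.png

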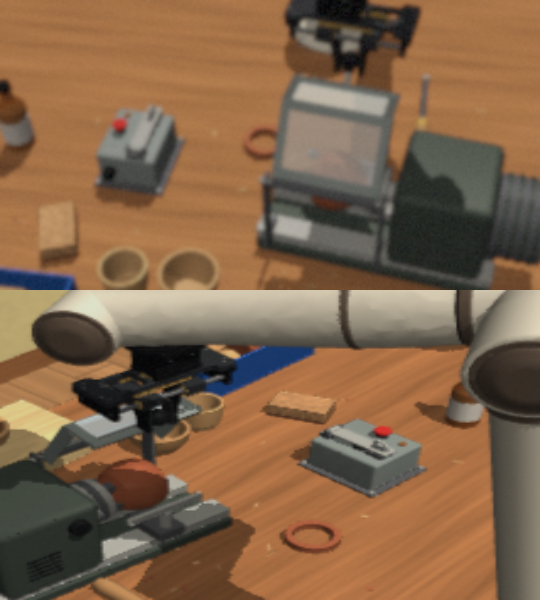

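The guard stands raised with the knob in the fingers, the hasp is down, and the other things are undisturbed. The knob rose 0.200 m and 60° needs 0.2007 m.

```bash
python3 -c "
from station import r
print(r.finish_job())"
```

```text
the job is handed in; nothing more can be done
None
```

The hasp is down over its staple and the guard is held by its ball knob at about 60 degrees, as worked out from the knob's 0.200 m rise; the job was handed in at about 13.5 s of the 53 s, and no verdict came back.

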